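# Reset the tripped control box through its recessed well

## Robot

A 7-joint arm with a two-finger parallel gripper is mounted at the origin on the work surface. World frame = base frame: x ahead of the robot, y to its left, z up, the work surface at z = 0. Lengths are in m, angles in rad, forces in N, time in s.
With the tool pointing down it reaches from about 0.425 to 0.8 m from the base axis. Payload 8.3 kg.
Tool frame: the origin (TCP) lies on the centre line of the jaws, within the pads' length; the fingertips stand 11 mm ahead of it and the grasp point (between the pads) lies 8 mm behind it; z points along the fingers, y is the line along which they close (so a half turn about z gives the same grasp; the last joint's range is limited). The gripper opens to 85 mm and grips with 20 to 120 N. Pads are 22 mm wide; open, the fingers measure 114 mm over their backs; the gripper's body (76 mm by 85 mm) begins 54 mm behind the grasp point. The pads swing forward as they close: fully open they stand 13 mm farther back than shut.
Start: joints at [-1.319, 0.383, 0.016, 1.37, -0.006, 1.388, -0.046], TCP at [0.193, 0.594, 0.242] pointing down, gripper open.
Joint ranges: [-2.95, 2.95], [-0.25, 2.06], [-1.52, 1.56], [0.18, 2.33], [-1.44, 4.58], [0.02, 2.06], [-3.01, 3.01]. Speed limits (rad/s): [2.39, 2.39, 3.01, 3.01, 3.14, 3.14, 3.14].

## Interface

Orientations are given as a 3x3 rotation matrix whose columns are the frame's x, y, z axes.
In Python, from rig import env, vision gives the robot as it stands. The module is installed in compiled form; this text tells all that it offers.
- The arm moves only by the tool play_rows, never from a script. Its argument "increments" is a list of rows, each an object with "translation": the shift along the tool's x, y, z in m, a list of three; "delta_rot": the turn, a rotation vector about the tool's x, y, z in rad, a list of three; "jaw": the gripper command: -1 is fully open, 1 is shut, values between are in proportion. In form: [{"translation": [tx, ty, tz], "delta_rot": [ax, ay, az], "jaw": jaw}, ...]. A call has 1 to 12 rows; each row shifts and turns the commanded pose from where the row before left it, along the tool's axes as they then stand; what a row does not reach is not made up. A row lasts 1/8 s, in which the tool goes at most 62.5 mm and 10.7 degrees, less where a joint would pass 70% of its speed; a pose out of reach is approached as far as the arm can. A call with a gripper value outside its range is refused whole. The fingers move at their own pace and stop on an object; "squeeze" is the grip in N (left out, the last holds). Time passes only in rows, so rows that do not move let the fingers close. It gives the time, the measured TCP pose, the force, the opening and the grip force at its end, in the units of the state.
- env.get_obs(): the state, without advancing time (a new reading comes with each control period).
- vision.grab_frame(name): name is "scene" or "top" or "wrist"; returns the picture (480x640x3 uint8, red, green, blue); there is no depth.
- vision.get_calibration(name): a dict with "intrinsics" (3x3 intrinsics, pixels), "R" (3x3) and "t" (3): a world point X has camera coordinates R X + t. Camera axes: x right, y down, z forward; pixel columns grow to the right and rows downward; lengths in m; the calibration is good to about 2 mm. A picture is of the moment at which its call begins: read the wrist's pose just before it. get_calibration takes no time and is no camera call; for the wrist camera it gives the pose at the moment of the call.
- env.finish_job(): hands the job in; it is judged then, once.
Trained networks look in the newest picture that a camera, given by its name, has taken for a name from the list of things; names that differ only in an ending like _2 or _b are one class to them, and where a whole thing is asked for, a point or a joint stands for the part that bears it (a point fixed in the world has none). Each returns a list of dicts, best first, with "conf" (0 to 1); they miss things now and then, are a little off and sometimes report something else, mostly with a low value. They report only what shows in the picture. A call takes as long as a camera call. They do not tell look-alikes from the thing itself.
- vision.boxes_of(label, camera): "at" ([x, y, z] in m, in world coordinates, good to about 4 mm: the middle of the surface that is visible of it).
- vision.landmark_of(label, camera): "at" ([x, y, z] in m, in world coordinates, good to about 4 mm: a listed point, or the origin of a listed thing).
The state is a dict: "clock": time; "q": joint angles; "joint_vel": joint speeds; "effort": joint torques, N m; "tool_pos": TCP position; "orientation": TCP orientation; "wrist_force": force on the tool from outside, world axes, zero at the start; "wrist_torque": the same for the moment, N m; "finger_gap": finger opening in m; "grip_force": force on a finger pad.
Only numpy, scipy, OpenCV 4.12 (cv2) and the standard library are available. Lean on these libraries where they do the work, as an engineer would, in place of code of your own. Each camera call takes 0.05 s, during which the arm holds its last target. There are 200 camera calls.

## Task

The control box with the red lamp has tripped. With the fingertips, push its yellow cover along the channel, away from the robot, until the square well is completely open, reach into the well and press the sunken red button all the way in for a moment, let it come back out, and then push the cover back so that it covers the whole well again. Only slide the cover, never lift or tip it, and leave the green-lamp box and everything else on the bench alone.

Things in the scene. Friction and masses are not known exactly. Their poses are not given: they have to be found in the camera images.
- tripped_box: grey open-topped control box, 240 x 180 x 75 mm, bolted down, RED lamp (30 mm, 12 mm high) on its top at box x -67, y +62 mm. Origin: at bench height straight below the well's centre; the box spans x -85..+155, y -90..+90 mm. Box x runs along the cover's channel, away from the robot; z up. Boards with parts up to 44 mm above the bench lie sunk either side of the channel.
- healthy_box: grey open-topped control box, 240 x 180 x 75 mm, bolted down, GREEN lamp (30 mm, 12 mm high) on its top at box x -67, y +62 mm. Origin: at bench height straight below the well's centre; the box spans x -85..+155, y -90..+90 mm. Box x runs along the cover's channel, away from the robot; z up. Otherwise identical, with its own cover and button; must be left alone.
- tripped_box_well (a point): centre of the mouth of the tripped box's well, a 48 x 48 mm square hole (sides along box x and y) in the flat deck, 75 mm above the bench. The cover's channel on the deck: rails 6 mm high either side, inner faces 64 mm apart, and stops 6 mm high at its ends, 41 mm before and 125 mm beyond the well's centre.
- tripped_cover: loose yellow plate, 68 (along channel) x 60 x 6 mm, 0.2 kg, flat on the deck over the well; upright black boss at its centre, 20 mm across, rising 17 mm above the plate. Origin: centre of underside. Starts -3 to +8 mm from the well's centre along box x, can slide from -7 to +91; covers the well fully within 10 mm, clears it beyond +58. Held only by weight and friction (about 1 N).
- healthy_cover: the same kind of cover on the healthy box; must stay where it is.
- tripped_button_top (a point): centre of the top face of the tripped box's red reset button (32 mm across), 28 mm below the deck at the bottom of the well when released; hidden until the cover is pushed away.
- tripped_button (a joint): travel of that button: 0 released, 0.006 m fully in (downwards). A spring pushes it back; it starts to move at 1.5 N and is fully in at 5 N.
- healthy_button (a joint): travel of the healthy box's button, same values; must not be pressed.
- screwdriver: loose screwdriver lying across the bench beyond the boxes; bystander. Origin: underside.
- meter: loose yellow multimeter, 140 x 75 x 42 mm, right side; bystander. Origin: centre of its underside.
- spool: loose copper-coloured spool, 56 mm across, 40 mm high, right side; bystander. Origin: centre of its underside.
- mug: loose white mug, 80 mm across, 90 mm high, left side; bystander. Origin: centre of its underside.
- relay: loose blue relay block, 50 x 30 x 34 mm, left side; bystander. Origin: centre of its underside.
Mind the look-alikes: they are no part of the job. What is shaped like the tripped_cover but grey or turquoise is not meant.

How it is judged:
By the outcome, as a careful person would: the job done as asked, in the order asked, and still so for the second after the job is handed in, with the robot touching nothing.
It also fails if it takes over 48 s, if anything falls off the work surface, if the arm or the gripper's body presses on something with over 40 N, if the wrist force passes 120 N, or if a joint passes its speed limit or range.

## Working session

There is one attempt and no reset: what is moved stays moved. The work goes in short steps, Python scripts to look and compute and a tool call to move; the robot and the scene stay as the last step left them, time stands still between calls to the robot, and variables do not carry over. Pictures are saved under pics/ and viewed, at most 10 in all, crops included, and the job is handed in when it is done.

Besides the shell and the picture viewer there is one more tool, called after "Emit:" as a command line: name --argument value ..., lists and objects as JSON in quotes. play_rows: Moves the arm, as the interface text tells. Its arguments: {"type":"object","properties":{"increments":{"type":"array","items":{"type":"object","properties":{"translation":{"type":"array","items":{"type":"number"}},"delta_rot":{"type":"array","items":{"type":"number"}},"jaw":{"type":"number"}}}},"squeeze":{"type":"number"}},"required":["increments"]}

```bash
mkdir -p pics; python3 - <<'E'
from rig import env, vision
import cv2, numpy as np
o=env.get_obs(); print(o['clock'],o['tool_pos'],o['orientation'],o['finger_gap'])
for c in ['scene','top']:
    f=vision.grab_frame(c); cv2.imwrite(f'pics/{c}0.png',f[...,::-1])
    for l in ['tripped_box','tripped_box_well','tripped_cover','healthy_box','healthy_cover']:
        print(c,l,[(np.round(d['at'],3).tolist(),round(d['conf'],2)) for d in vision.landmark_of(l,c)[:4]])
    k=vision.get_calibration(c); print(k)
E
```

```text
0.0 [0.19333606 0.59383398 0.2412688 ] [[-9.50871598e-01  3.09585023e-01 -5.63370933e-04]
 [ 3.09585532e-01  9.50869755e-01 -1.87283730e-03]
 [-4.41099984e-05 -1.95523929e-03 -9.99998088e-01]] 0.08534847248751229
scene tripped_box [([0.486, 0.172, -0.001], 0.56)]
scene tripped_box_well [([0.484, 0.17, 0.08], 0.82)]
scene tripped_cover [([0.484, 0.372, 0.002], 0.8), ([0.485, 0.166, 0.076], 0.75), ([0.304, 0.23, -0.001], 0.59), ([0.576, 0.5, 0.002], 0.54)]
scene healthy_box [([0.51, -0.199, -0.002], 0.88), ([0.503, -0.198, 0.073], 0.57)]
scene healthy_cover [([0.507, -0.197, 0.073], 0.64)]
{'intrinsics': array([[543.03899053,   0.        , 315.95158901],
       [  0.        , 543.03899053, 236.83115699],
       [  0.        ,   0.        ,   1.        ]]), 'R': array([[-0.85852024,  0.51227448,  0.02275636],
       [ 0.33798741,  0.59869113, -0.72617728],
       [-0.38562612, -0.61574653, -0.68713078]]), 't': array([ 0.45773701, -0.15381339,  1.63943436])}
top tripped_box [([0.486, 0.172, -0.0], 0.61)]
top tripped_box_well [([0.489, 0.169, 0.07], 0.74), ([0.35, 0.396, -0.002], 0.55)]
top tripped_cover [([0.49, 0.369, -0.002], 0.93), ([0.3, 0.223, 0.002], 0.83), ([0.484, 0.171, 0.078], 0.68), ([0.509, -0.197, 0.075], 0.5)]
top healthy_box [([0.504, -0.197, -0.004], 0.84)]
top healthy_cover [([0.509, -0.198, 0.074], 0.66)]
{'intrinsics': array([[538.94081044,   0.        , 315.38070201],
       [  0.        , 538.94081044, 245.4104016 ],
       [  0.        ,   0.        ,   1.        ]]), 'R': array([[ 1.22387994e-02, -9.99925073e-01,  2.45209843e-04],
       [-9.78943206e-01, -1.20319594e-02, -2.03777897e-01],
       [ 2.03765579e-01,  2.25395029e-03, -9.79017114e-01]]), 't': array([-4.34464637e-04,  5.56674717e-01,  1.37227368e+00])}
```

View pics/top0.png

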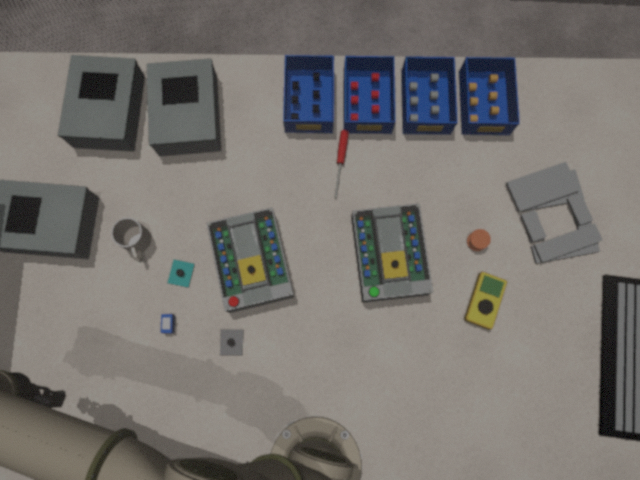

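View pics/scene0.png

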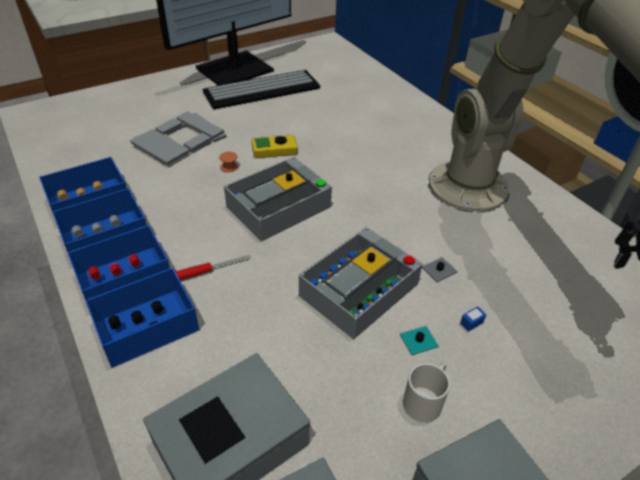

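The pictures show two boxes: red lamp at top px (233,301) with a yellow cover at (251,270), and green lamp at (374,292) with a yellow cover at (395,264). There are also loose look-alikes, turquoise at (181,273) and grey at (231,342). The cover at (251,270) is the one meant, because it is yellow and sits on the red-lamp box. I'll confirm it in a crop and get the yaw.

```bash
cat > h.py <<'E'
import numpy as np, cv2
def ray(k,px,z):
    K,R,t=(np.array(k[a]) for a in('intrinsics','R','t'))
    c=-R.T@t; d=R.T@np.linalg.inv(K)@np.array([px[0],px[1],1.]); return c+d*(z-c[2])/d[2]
def proj(k,X):
    p=np.array(k['intrinsics'])@(np.array(k['R'])@X+np.array(k['t'])); return p[:2]/p[2]
def blobs(im,lo,hi,amin=20):
    m=cv2.inRange(cv2.cvtColor(im,cv2.COLOR_RGB2HSV),lo,hi)
    n,l,s,c=cv2.connectedComponentsWithStats(m); return [(c[i].round(1).tolist(),int(s[i,4])) for i in range(1,n) if s[i,4]>=amin]
E
python3 - <<'E'
from rig import env, vision
from h import *
for c in ['top','scene']:
    im=cv2.imread(f'pics/{c}0.png')[...,::-1].copy(); k=vision.get_calibration(c)
    r=blobs(im,(0,170,90),(6,255,255))+blobs(im,(174,170,90),(180,255,255)); y=blobs(im,(20,120,90),(32,255,255),60)
    print(c,'red',[(b,ray(k,b[0],.085).round(3).tolist()) for b in r]); print('yel',[(b,ray(k,b[0],.083).round(3).tolist()) for b in y])
im=cv2.imread('pics/top0.png')[190:330,190:450]; cv2.imwrite('pics/crop.png',cv2.resize(im,None,fx=3,fy=3,interpolation=cv2.INTER_CUBIC))
E
```

```text
top red [(([342.6, 143.2], 73), [0.834, -0.064, 0.085]), (([233.2, 301.0], 45), [0.404, 0.214, 0.085]), (([374.9, 76.4], 21), [1.033, -0.153, 0.085]), (([374.4, 94.0], 21), [0.98, -0.151, 0.085]), (([354.0, 99.5], 23), [0.963, -0.095, 0.085]), (([374.9, 108.5], 22), [0.937, -0.152, 0.085])]
yel [(([394.0, 264.4], 536), [0.504, -0.198, 0.083]), (([251.2, 269.9], 523), [0.485, 0.171, 0.083]), (([483.2, 304.6], 911), [0.403, -0.423, 0.083])]
scene red [(([133.1, 258.9], 29), [0.972, -0.103, 0.085]), (([408.8, 259.5], 61), [0.409, 0.219, 0.085]), (([114.5, 267.5], 30), [1.017, -0.096, 0.085]), (([194.1, 270.6], 250), [0.863, 0.002, 0.085]), (([93.3, 271.0], 35), [1.062, -0.109, 0.085])]
yel [(([276.2, 147.3], 616), [0.464, -0.35, 0.083]), (([288.7, 180.1], 324), [0.509, -0.192, 0.083]), (([370.2, 260.7], 515), [0.49, 0.175, 0.083])]
```

View pics/crop.png

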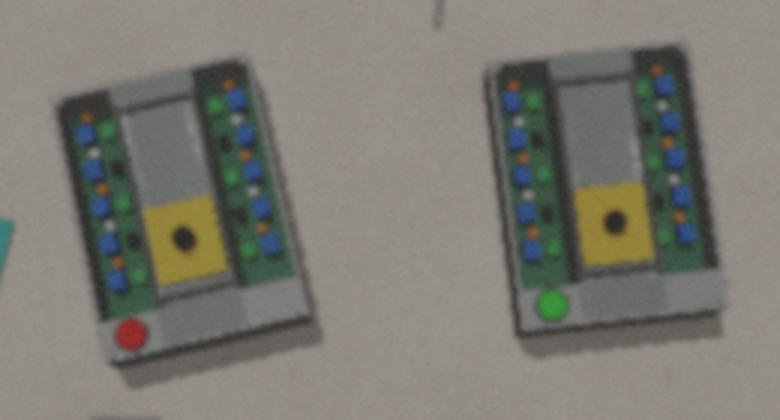

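Crop: the left box has the red lamp at (131,334) and its yellow cover's boss at (184,238), so it is the one meant. Its yaw is about 13°.

Emit:
play_rows --increments '[{"translation":[-0.02,-0.016,0],"delta_rot":[0,0,0],"jaw":1},{"translation":[-0.04,-0.032,0],"delta_rot":[0,0,0],"jaw":1},{"translation":[-0.04,-0.032,0],"delta_rot":[0,0,0],"jaw":1},{"translation":[-0.04,-0.032,0],"delta_rot":[0,0,0],"jaw":1},{"translation":[-0.04,-0.032,0],"delta_rot":[0,0,0],"jaw":1},{"translation":[-0.04,-0.032,0],"delta_rot":[0,0,0],"jaw":1},{"translation":[-0.04,-0.032,0],"delta_rot":[0,0,0],"jaw":1},{"translation":[-0.04,-0.032,0],"delta_rot":[0,0,0],"jaw":1},{"translation":[-0.04,-0.032,0],"delta_rot":[0,0,0],"jaw":1},{"translation":[-0.04,-0.032,0],"delta_rot":[0,0,0],"jaw":1},{"translation":[-0.016,-0.016,0],"delta_rot":[0,0,0],"jaw":1}]'

```text
clock: 1.98
tool_pos: [0.4725, 0.1641, 0.2426]
orientation: [[-0.949, 0.314, 0.001], [0.314, 0.949, -0.0], [-0.001, -0.0, -1.0]]
wrist_force: [-0.6, 0.5, 0.4]
finger_gap: 0.0
grip_force: 0.0
```

Emit:
play_rows --increments '[{"translation":[0,0,0],"delta_rot":[0,0,-0.135],"jaw":1},{"translation":[0,0,0],"delta_rot":[0,0,-0.135],"jaw":1},{"translation":[0,0,0],"delta_rot":[0,0,-0.135],"jaw":1},{"translation":[0,0,0],"delta_rot":[0,0,-0.135],"jaw":1},{"translation":[0,0,0],"delta_rot":[0,0,0],"jaw":1}]'

```text
clock: 2.6
tool_pos: [0.471, 0.1674, 0.2424]
orientation: [[-0.975, -0.222, 0.0], [-0.222, 0.975, 0.0], [-0.0, 0.0, -1.0]]
wrist_force: [0.4, 0.6, -0.1]
finger_gap: 0.0001
grip_force: 0.0
```

```bash
python3 - <<'E'
from rig import env, vision
from h import *
o=env.get_obs(); R=o['orientation']; print(o['clock'],o['tool_pos'],R.round(3).tolist(),o['q'].round(2),o['finger_gap'])
k=vision.get_calibration('wrist'); im=vision.grab_frame('wrist'); cv2.imwrite('pics/w1.png',im[...,::-1])
np.save('w1.npy',np.c_[k['intrinsics'],k['R'],k['t']])
for l in ['tripped_box','tripped_box_well','tripped_cover']:
    print(l,[(np.round(d['at'],3).tolist(),round(d['conf'],2)) for d in vision.landmark_of(l,'wrist')[:4]])
r=blobs(im,(0,170,90),(6,255,255))+blobs(im,(174,170,90),(180,255,255)); y=blobs(im,(20,120,90),(32,255,255),60)
print('red',[(b,ray(k,b[0],.085).round(3).tolist()) for b in r]); print('yel',[(b,ray(k,b[0],.081).round(4).tolist()) for b in y])
E
```

```text
2.6 [0.47096334 0.16738062 0.24240745] [[-0.975, -0.222, 0.0], [-0.222, 0.975, 0.0], [-0.0, 0.0, -1.0]] [-0.71  0.11  0.33  1.72 -0.04  1.32  1.43] 7.883616325937587e-05
tripped_box []
tripped_box_well []
tripped_cover [([0.306, 0.224, -0.003], 0.91), ([0.487, 0.172, 0.081], 0.72), ([0.485, 0.372, 0.005], 0.67)]
red [(([405.4, 154.8], 888), [0.404, 0.212, 0.085])]
yel [(([326.8, 240.0], 5283), [0.4836, 0.1696, 0.081])]
```

View pics/w1.png

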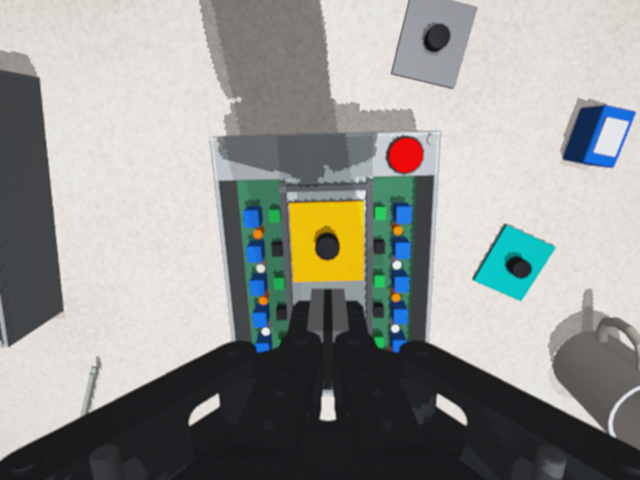

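The wrist picture shows the red lamp at (405,155), the cover with corners about (288,202) to (365,280), and the box's near edge from (212,138) to (440,131). Next I fit the box pose from these.

```bash
python3 - <<'E'
from h import *
from scipy.optimize import least_squares as ls
a=np.load('w1.npy'); k=dict(intrinsics=a[:,:3],R=a[:,3:6],t=a[:,6])
im=cv2.imread('pics/w1.png')[...,::-1].copy()
m=cv2.inRange(cv2.cvtColor(im,cv2.COLOR_RGB2HSV),(20,120,90),(32,255,255))
n,l,s,c=cv2.connectedComponentsWithStats(m); i=1+np.argmax(s[1:,4]); pts=np.argwhere(l==i)[:,::-1].astype(np.float32)
w=np.array([ray(k,p,.081)[:2] for p in pts],np.float32)*1000
rc=cv2.minAreaRect(w); print('cover rect mm',rc)
pts=[((212,138),.075,-85,-90),((440,131),.075,-85,90),((405.4,154.8),.087,-67,62),((287,192),.081,-41,-32),((369,191),.081,-41,32)]
W=np.array([ray(k,p[0],p[1])[:2] for p in pts])*1000; B=np.array([p[2:] for p in pts],float)
f=lambda v:(v[:2]+B@np.array([[np.cos(v[2]),np.sin(v[2])],[-np.sin(v[2]),np.cos(v[2])]])-W).ravel()
r=ls(f,[485,170,.22],loss='soft_l1'); print(r.x,np.degrees(r.x[2]),f(r.x).reshape(-1,2).round(1))
b=ray(k,(327,242),.098)*1000;print('boss top',b)
E
```

```text
cover rect mm ((485.4681396484375, 169.8206329345703), (67.89982604980469, 59.768531799316406), 14.327526092529297)
[4.84681969e+02 1.71450280e+02 2.55013409e-01] 14.611192053514497 [[ 0.  -2.3]
 [-1.2  1.6]
 [ 0.3  2.5]
 [ 0.8 -0.1]
 [-0.2 -1. ]]
boss top [480.45968418 169.07587324  98.        ]
```

Emit:
play_rows --increments '[{"translation":[0.02,-0.001,0],"delta_rot":[0,0,-0.027],"jaw":1},{"translation":[0,0,0.04],"delta_rot":[0,0,0],"jaw":1},{"translation":[0,0,0.04],"delta_rot":[0,0,0],"jaw":1},{"translation":[0,0,0.035],"delta_rot":[0,0,0],"jaw":1},{"translation":[0,0,0.02],"delta_rot":[0,0,0],"jaw":1},{"translation":[0,0,0.008],"delta_rot":[0,0,0],"jaw":1},{"translation":[0,0,0],"delta_rot":[0,0,0],"jaw":1}]'

```text
clock: 3.68
tool_pos: [0.4517, 0.1619, 0.0994]
orientation: [[-0.969, -0.249, -0.0], [-0.249, 0.969, -0.0], [0.0, -0.0, -1.0]]
wrist_force: [-0.5, 0.2, 0.2]
finger_gap: 0.0001
grip_force: 0.0
```

```bash
python3 - <<'E'
from rig import env, vision
from h import *
im=vision.grab_frame('wrist'); cv2.imwrite('pics/w2.png',im[...,::-1])
o=env.get_obs();print(o['tool_pos'],o['orientation'].round(3).tolist())
E
```

```text
[0.45209054 0.16213914 0.09991891] [[-0.968, -0.249, 0.001], [-0.249, 0.968, 0.0], [-0.001, 0.0, -1.0]]
```

View pics/w2.png

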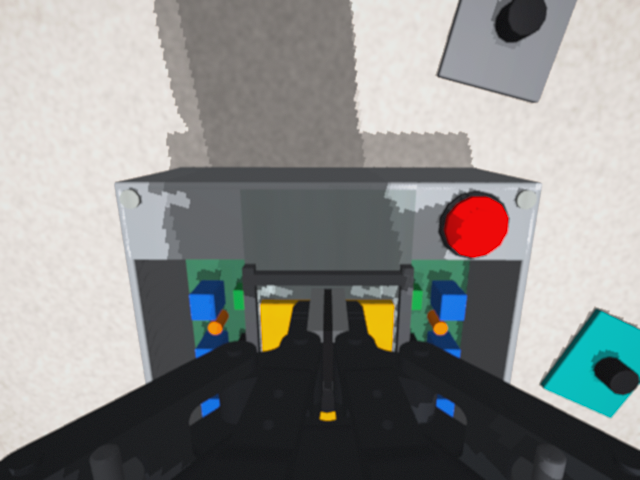

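The fingers are centred over the channel, just in front of the boss. Now I push.

Emit:
play_rows --increments '[{"translation":[-0.006,0,0.002],"delta_rot":[0,0,0],"jaw":1},{"translation":[-0.006,0,0],"delta_rot":[0,0,0],"jaw":1},{"translation":[-0.007,0,0],"delta_rot":[0,0,0],"jaw":1},{"translation":[-0.007,0,0],"delta_rot":[0,0,0],"jaw":1},{"translation":[-0.01,0,0],"delta_rot":[0,0,0],"jaw":1},{"translation":[-0.01,0,0],"delta_rot":[0,0,0],"jaw":1},{"translation":[-0.01,0,0],"delta_rot":[0,0,0],"jaw":1},{"translation":[-0.01,0,0],"delta_rot":[0,0,0],"jaw":1},{"translation":[-0.01,0,0],"delta_rot":[0,0,0],"jaw":1},{"translation":[-0.008,0,0],"delta_rot":[0,0,0],"jaw":1},{"translation":[-0.004,0,0],"delta_rot":[0,0,0],"jaw":1},{"translation":[0,0,0],"delta_rot":[0,0,0],"jaw":1}]'

```text
clock: 5.22
tool_pos: [0.5373, 0.184, 0.0972]
orientation: [[-0.968, -0.25, 0.001], [-0.25, 0.968, -0.0], [-0.001, -0.0, -1.0]]
wrist_force: [0.2, -0.3, -0.8]
finger_gap: 0.0001
grip_force: 0.0
```

```bash
python3 - <<'E'
from rig import env, vision
from h import *
im=vision.grab_frame('wrist'); cv2.imwrite('pics/w3.png',im[...,::-1])
for c in ['top','scene']:
    f=vision.grab_frame(c); cv2.imwrite(f'pics/{c}3.png',f[...,::-1])
    k=vision.get_calibration(c)
    print(c,[(b,ray(k,b[0],.081).round(3).tolist()) for b in blobs(f,(20,120,90),(32,255,255),15)])
    for l in ['tripped_button_top','tripped_cover','tripped_box_well']: print(l,[(np.round(d['at'],3).tolist(),round(d['conf'],2)) for d in vision.landmark_of(l,c)[:4]])
a=cv2.imread('pics/top3.png')[180:330,190:340]; b=cv2.imread('pics/scene3.png')[190:340,280:430]
cv2.imwrite('pics/c3.png',cv2.resize(np.hstack([a,b]),None,fx=2.66,fy=2.66,interpolation=cv2.INTER_CUBIC))
o=env.get_obs();print(o['tool_pos'])
E
```

```text
top [(([393.9, 264.5], 534), [0.504, -0.198, 0.081]), (([483.1, 304.5], 911), [0.403, -0.423, 0.081])]
tripped_button_top [([0.508, -0.196, 0.074], 0.71)]
tripped_cover [([0.488, 0.37, 0.0], 0.67)]
tripped_box_well [([0.486, 0.166, 0.071], 0.92), ([0.482, 0.173, -0.0], 0.65)]
scene [(([276.2, 147.3], 619), [0.463, -0.353, 0.081]), (([288.8, 180.0], 329), [0.507, -0.195, 0.081]), (([97.1, 184.6], 27), [0.971, -0.43, 0.081]), (([80.0, 190.8], 20), [1.017, -0.425, 0.081]), (([61.4, 193.2], 28), [1.062, -0.438, 0.081]), (([347.9, 278.1], 478), [0.566, 0.194, 0.081])]
tripped_button_top [([0.482, 0.17, 0.05], 0.53)]
tripped_cover [([0.557, 0.187, 0.077], 0.97), ([0.303, 0.23, -0.0], 0.95), ([0.506, -0.2, 0.072], 0.71), ([0.485, 0.374, -0.002], 0.61)]
tripped_box_well [([0.483, 0.17, 0.077], 0.92), ([0.35, 0.397, -0.003], 0.36)]
[0.53686097 0.18394201 0.09734479]
```

View pics/c3.png

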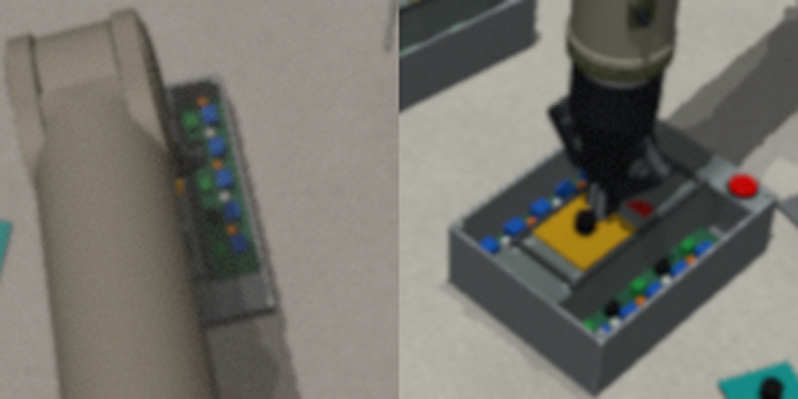

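The scene crop shows the cover pushed well forward (boss at (585,222)) and the red button exposed at (640,208). I'll locate the button in the wrist picture already taken.

View pics/w3.png

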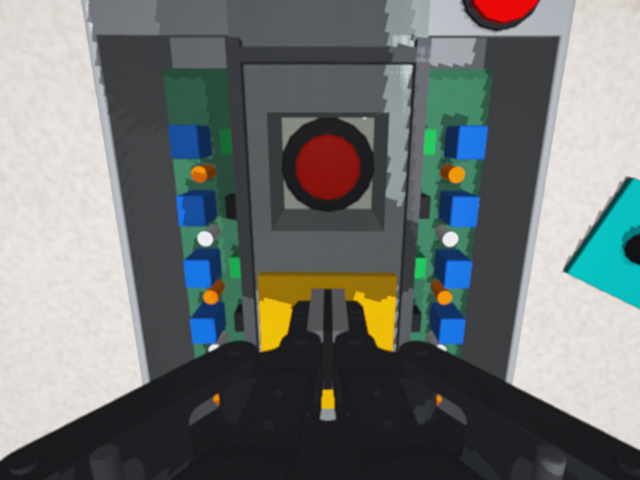

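```bash
python3 - <<'E'
from rig import env, vision
from h import *
k=vision.get_calibration('wrist'); im=cv2.imread('pics/w3.png')[...,::-1].copy()
r=blobs(im,(0,150,40),(6,255,255))+blobs(im,(174,150,40),(180,255,255))
print([(b,ray(k,b[0],.047).round(4).tolist(),ray(k,b[0],.085).round(4).tolist()) for b in r])
E
```

```text
[(([502.7, 8.9], 1107), [0.3998, 0.2263, 0.047], [0.4142, 0.2138, 0.085]), (([327.5, 166.6], 3323), [0.4833, 0.17, 0.047], [0.4803, 0.1692, 0.085]), (([528.6, 10.7], 23), [0.3976, 0.2374, 0.047], [0.4125, 0.2225, 0.085])]
```

The well is fully open (mouth from (267,113) to (389,230)) and the button centre is at (0.483, 0.170). Next I move over it and descend to just above it.

Emit:
play_rows --increments '[{"translation":[0.008,0,0],"delta_rot":[0,0,0],"jaw":1},{"translation":[0.02,0,-0.006],"delta_rot":[0,0,0],"jaw":1},{"translation":[0.02,0,0],"delta_rot":[0,0,0],"jaw":1},{"translation":[0.007,0,0],"delta_rot":[0,0,0],"jaw":1},{"translation":[0,0,0],"delta_rot":[0,0,0],"jaw":1},{"translation":[0,0,0.015],"delta_rot":[0,0,0],"jaw":1},{"translation":[0,0,0.015],"delta_rot":[0,0,0],"jaw":1},{"translation":[0,0,0.01],"delta_rot":[0,0,0],"jaw":1},{"translation":[0,0,0],"delta_rot":[0,0,0],"jaw":1}]'

```text
clock: 6.8
tool_pos: [0.4829, 0.1698, 0.0619]
orientation: [[-0.968, -0.249, -0.002], [-0.249, 0.968, -0.001], [0.003, -0.001, -1.0]]
wrist_force: [0.2, -0.2, 1.1]
finger_gap: -0.0001
grip_force: 0.0
```

Emit:
play_rows --increments '[{"translation":[0,0,0.004],"delta_rot":[0,0,0],"jaw":1},{"translation":[0,0,0.003],"delta_rot":[0,0,0],"jaw":1},{"translation":[0,0,0.002],"delta_rot":[0,0,0],"jaw":1},{"translation":[0,0,0],"delta_rot":[0,0,0],"jaw":1}]'

```text
clock: 7.3
tool_pos: [0.484, 0.1703, 0.0546]
orientation: [[-0.968, -0.25, 0.001], [-0.25, 0.968, 0.0], [-0.001, 0.0, -1.0]]
wrist_force: [0.2, -0.5, 3.0]
finger_gap: 0.0001
grip_force: 1.7
```

Emit:
play_rows --increments '[{"translation":[0,0,0.002],"delta_rot":[0,0,0],"jaw":1},{"translation":[0,0,0.001],"delta_rot":[0,0,0],"jaw":1},{"translation":[0,0,0],"delta_rot":[0,0,0],"jaw":1}]'

```text
clock: 7.68
tool_pos: [0.484, 0.1703, 0.052]
orientation: [[-0.968, -0.249, 0.001], [-0.249, 0.968, 0.001], [-0.001, 0.0, -1.0]]
wrist_force: [-1.8, -1.5, 10.5]
finger_gap: -0.0
grip_force: 5.2
```

Emit:
play_rows --increments '[{"translation":[0,0,0.001],"delta_rot":[0,0,0],"jaw":1},{"translation":[0,0,0],"delta_rot":[0,0,0],"jaw":1}]'

```text
clock: 7.92
tool_pos: [0.4841, 0.1703, 0.0519]
orientation: [[-0.968, -0.249, 0.001], [-0.249, 0.968, 0.001], [-0.001, 0.001, -1.0]]
wrist_force: [-5.4, -1.8, 21.0]
finger_gap: -0.0002
grip_force: 10.0
```

Force rises with no further travel, so the button is bottomed. I retract and move to beyond the boss.

Emit:
play_rows --increments '[{"translation":[0,0,-0.015],"delta_rot":[0,0,0],"jaw":1},{"translation":[0,0,-0.03],"delta_rot":[0,0,0],"jaw":1},{"translation":[0,0,-0.035],"delta_rot":[0,0,0],"jaw":1},{"translation":[0,0,0],"delta_rot":[0,0,0],"jaw":1},{"translation":[-0.028,0,0],"delta_rot":[0,0,0],"jaw":1},{"translation":[-0.04,0,0],"delta_rot":[0,0,0],"jaw":1},{"translation":[-0.03,0,0],"delta_rot":[0,0,0],"jaw":1},{"translation":[-0.012,0,0],"delta_rot":[0,0,0],"jaw":1},{"translation":[0,0,0],"delta_rot":[0,0,0],"jaw":1}]'

```text
clock: 9.05
tool_pos: [0.5897, 0.1974, 0.1292]
orientation: [[-0.968, -0.249, -0.002], [-0.249, 0.968, -0.001], [0.002, -0.001, -1.0]]
wrist_force: [-0.3, -0.1, -0.2]
finger_gap: 0.0002
grip_force: 0.0
```

```bash
python3 - <<'E'
from rig import env, vision
from h import *
o=env.get_obs();print(o['clock'],o['tool_pos'])
k=vision.get_calibration('wrist');im=vision.grab_frame('wrist'); cv2.imwrite('pics/w4.png',im[...,::-1])
r=blobs(im,(0,150,40),(6,255,255))+blobs(im,(174,150,40),(180,255,255))
print([(b,ray(k,b[0],.047).round(4).tolist()) for b in r])
E
```

```text
9.05 [0.58971685 0.19737587 0.12921755]
[(([327.6, 58.8], 3040), [0.4848, 0.1702, 0.047])]
```

View pics/w4.png

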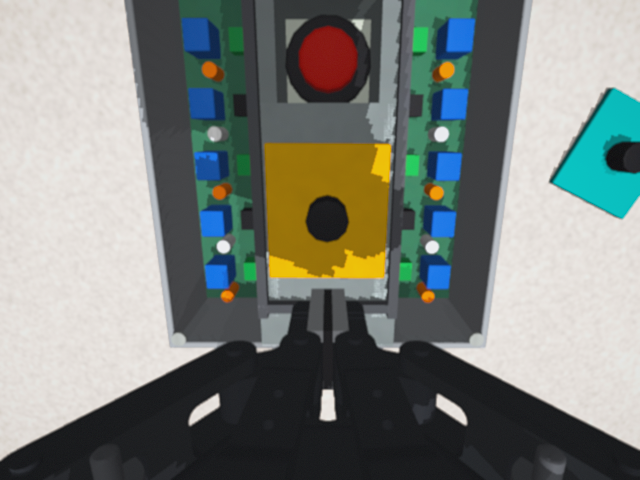

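The button has come back out (red at (328,59)) and the cover is flat in the channel with its boss at (327,220). The tips are beyond it.

```bash
python3 - <<'E'
from rig import env, vision
from h import *
k=vision.get_calibration('wrist'); u=np.array([.9686,.2487]);
for p,z in [((327,220),.098),((327,143),.081),((327,278),.081)]:
    w=ray(k,p,z)[:2]; print(w.round(4), ((w-[.4845,.1703])@u).round(4))
E
```

```text
[0.557  0.1886] 0.0748
[0.525  0.1803] 0.0417
[0.5904 0.1972] 0.1093
```

Emit:
play_rows --increments '[{"translation":[0,0,0.015],"delta_rot":[0,0,0],"jaw":1},{"translation":[0,0,0.012],"delta_rot":[0,0,0],"jaw":1},{"translation":[0,0,0.005],"delta_rot":[0,0,0],"jaw":1},{"translation":[0,0,0],"delta_rot":[0,0,0],"jaw":1}]'

```text
clock: 9.6
tool_pos: [0.5897, 0.1976, 0.0977]
orientation: [[-0.968, -0.25, -0.001], [-0.25, 0.968, -0.0], [0.001, -0.0, -1.0]]
wrist_force: [0.2, -0.5, -0.1]
finger_gap: -0.0004
grip_force: 0.0
```

Emit:
play_rows --increments '[{"translation":[0.006,0,0],"delta_rot":[0,0,0],"jaw":1},{"translation":[0.006,0,0],"delta_rot":[0,0,0],"jaw":1},{"translation":[0.007,0,0],"delta_rot":[0,0,0],"jaw":1},{"translation":[0.008,0,0],"delta_rot":[0,0,0],"jaw":1},{"translation":[0.01,0,0],"delta_rot":[0,0,0],"jaw":1},{"translation":[0.01,0,0],"delta_rot":[0,0,0],"jaw":1},{"translation":[0.01,0,0],"delta_rot":[0,0,0],"jaw":1},{"translation":[0.01,0,0],"delta_rot":[0,0,0],"jaw":1},{"translation":[0.01,0,0],"delta_rot":[0,0,0],"jaw":1},{"translation":[0.006,0,0],"delta_rot":[0,0,0],"jaw":1},{"translation":[0.004,0,0],"delta_rot":[0,0,0],"jaw":1},{"translation":[0,0,0],"delta_rot":[0,0,0],"jaw":1}]'

```text
clock: 11.1
tool_pos: [0.5054, 0.1758, 0.0981]
orientation: [[-0.968, -0.25, -0.001], [-0.25, 0.968, -0.0], [0.001, -0.0, -1.0]]
wrist_force: [0.9, 0.5, 0.7]
finger_gap: -0.0
grip_force: 0.5
```

Emit:
play_rows --increments '[{"translation":[-0.01,0,0],"delta_rot":[0,0,0],"jaw":1},{"translation":[-0.01,0,-0.02],"delta_rot":[0,0,0],"jaw":1},{"translation":[-0.01,0,-0.04],"delta_rot":[0,0,0],"jaw":1},{"translation":[0,0,-0.04],"delta_rot":[0,0,0],"jaw":1},{"translation":[0,0,-0.03],"delta_rot":[0,0,0],"jaw":1},{"translation":[0,0,0],"delta_rot":[0,0,0],"jaw":1}]'

```text
clock: 11.85
tool_pos: [0.5365, 0.1838, 0.2305]
orientation: [[-0.968, -0.249, 0.003], [-0.249, 0.968, 0.001], [-0.003, 0.001, -1.0]]
wrist_force: [0.4, -0.7, 0.2]
finger_gap: -0.0
grip_force: 0.0
```

```bash
python3 - <<'E'
from rig import env, vision
from h import *
o=env.get_obs();print(o['clock'],o['tool_pos'])
k=vision.get_calibration('wrist');im=vision.grab_frame('wrist'); cv2.imwrite('pics/w5.png',im[...,::-1])
m=cv2.inRange(cv2.cvtColor(im,cv2.COLOR_RGB2HSV),(20,120,50),(32,255,255))
n,l,s,c=cv2.connectedComponentsWithStats(m); i=1+np.argmax(s[1:,4]); pts=np.argwhere(l==i)[:,::-1]
w=np.array([ray(k,p,.081)[:2] for p in pts],np.float32)*1000
rc=cv2.minAreaRect(w); print(rc,(np.array(rc[0])-[484.5,170.3])@np.array([.9686,.2487]))
E
```

```text
11.85 [0.5365124  0.18382142 0.23045159]
((485.1474609375, 169.94712829589844), (67.5442886352539, 59.5908317565918), 14.349772453308105) 0.5393714712524387
```

View pics/w5.png

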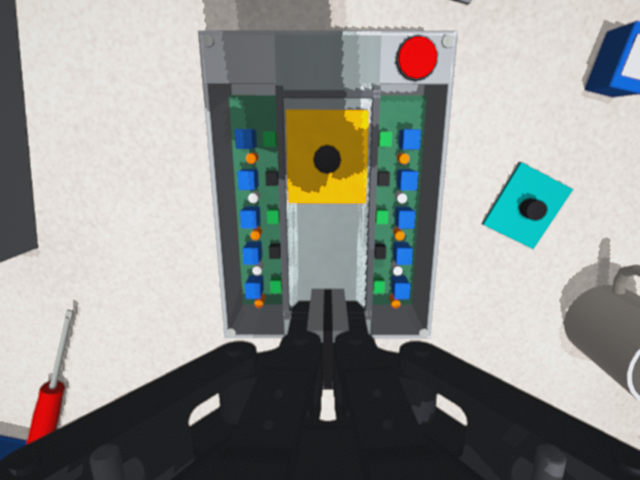

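The cover is back over the well (boss at (327,158)), about 0.5 mm from the well's centre. The gripper is clear, so I hand in.

```bash
python3 -c "
from rig import env
print(env.finish_job())"
```

```text
the job is handed in; nothing more can be done
None
```

The job is handed in at about 12 s: the tripped box's cover was slid open, the red button pressed until it bottomed and seen back out, and the cover pushed back to about 0.5 mm from the well's centre, with nothing else touched.

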